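# Nest the sample cups and show the nest to the inspection camera

### The job

Nest the three aluminium sample cups on the table in size order, the medium one standing in the large one and the small one in the medium one. Then grip the nest by the outside of the large cup, lift it and hold it still in the air with its middle at the inspection camera's working point, mouths up and leaned back so that the camera looks squarely at its side, and finish while still holding it there. Do not touch the camera or its stand, and leave the other things on the table where they are.

Things in the scene. Friction and masses are not known exactly. Their poses are not given: they have to be found in the camera images.
- large_cup: plain aluminium round cup, the largest of three, straight 4 mm walls, outside diameter 64 mm, inside 56 mm, 40 mm tall, solid bottom 16 mm thick, 130 to 250 g; starts upright on the table. Origin: centre of its underside; z up its axis to the mouth. The finished nest is 64 mm tall, each inner cup standing 12 mm proud of the rim around it.
- medium_cup: plain aluminium round cup, the middle one of three, straight 4 mm walls, outside diameter 48 mm, inside 40 mm, 36 mm tall, solid bottom 16 mm thick, 80 to 150 g; starts upright on the table. Origin: centre of its underside; z up its axis to the mouth. Seated in the large cup its underside is 16 mm above the large cup's underside.
- small_cup: plain aluminium round cup, the smallest of three, straight 4 mm walls, outside diameter 32 mm, inside 24 mm, 32 mm tall, solid bottom 8 mm thick, 35 to 70 g; starts upright on the table. Origin: centre of its underside; z up its axis to the mouth. Seated in the medium cup its underside is 16 mm above the medium cup's underside.
- nest_mid (a point): the middle of the finished nest: point on the large cup's axis, 32 mm above its underside (cup's own axes).
- camera_stand: fixed stand of the inspection camera: 100 mm square dark base plate 16 mm thick, origin at its underside centre, with an 18 mm steel post 30 mm behind the origin (its +x), carrying the camera head 290 mm above the table. The camera faces the stand's -x, roughly towards the robot. Do not touch.
- camera_head: the camera: white 50 mm box with black 40 mm lens barrel. Origin on the optical axis, 60 mm behind the lens front, 290 mm above the table. Looks along its own -x, tipped down 16 to 29 degrees (differs each time, stiff); its y is level; its z is square to the view in the upright plane, so its top leans away from the camera by that angle. Do not touch.
- view_point (a point): the camera's working point, in empty air: on the optical axis, 140 mm in front of the lens front (200 mm from the head's origin), 190 to 235 mm above the table; axes as camera_head. A nest shown rightly has its middle here and its axis along camera_head's z.
- tweezers: bystander, loose: pair of steel tweezers lying flat, 122 long, 4 thick; points to its +x (mm). Origin: its middle. Leave alone.
- screwdriver: bystander, loose: black-handled screwdriver 150 long lying along its x, handle to -x (mm). Origin: its underside, mid-length. Leave alone.
- glass_dish: bystander, loose: low round glass dish, 76 across, 16 tall (mm). Origin: its underside. Leave alone.
- bottle: bystander, loose: closed amber bottle, 44 across, 85 tall (mm). Origin: its underside. Leave alone.
- beaker: bystander, loose: clear glass beaker, 52 across, 70 tall (mm). Origin: its underside. Leave alone.
- sample_box: bystander, loose: flat black square box 55 x 55 x 18 (mm). Origin: its underside. Leave alone.
- objective: bystander, loose: dark steel microscope objective standing up, 30 across, 42 tall (mm). Origin: its underside. Leave alone.
Things that resemble listed ones, but are neither listed nor needed, are in the scene too. What is shaped like the large_cup but purple or turquoise is not meant. Leave any orange look-alike of the small_cup alone.

How it is judged:
On the way:
1. the three cups are nested in size order, standing on the table (x of medium_cup in the frame of large_cup between -0.007 and 0.007 m and y of medium_cup in the frame of large_cup between -0.007 and 0.007 m and z of medium_cup in the frame of large_cup between 0.012 and 0.02 m and angle between the z axis of medium_cup and the z axis of large_cup, either way round below 0.12 rad and x of small_cup in the frame of medium_cup between -0.007 and 0.007 m and y of small_cup in the frame of medium_cup between -0.007 and 0.007 m and z of small_cup in the frame of medium_cup between 0.012 and 0.02 m and angle between the z axis of small_cup and the z axis of medium_cup, either way round below 0.12 rad and height (world z) of large_cup below 0.004 m and angle between large_cup's own z axis and vertical below 0.06 rad), for 0.3 s.
At the end, for the whole second after the job is handed in: All cups seated in size order (4 mm in depth, 7 mm off centre), middle of the nest within 20 mm of view_point, axis within 0.17 rad of camera_head z, mouths up, underside over 0.12 m above the table, carried by fingers gripping the large cup (over 2 N), at rest (20 mm/s, 0.15 rad/s) (x of medium_cup in the frame of large_cup between -0.007 and 0.007 m and y of medium_cup in the frame of large_cup between -0.007 and 0.007 m and z of medium_cup in the frame of large_cup between 0.012 and 0.02 m and angle between the z axis of medium_cup and the z axis of large_cup, either way round below 0.12 rad and x of small_cup in the frame of medium_cup between -0.007 and 0.007 m and y of small_cup in the frame of medium_cup between -0.007 and 0.007 m and z of small_cup in the frame of medium_cup between 0.012 and 0.02 m and angle between the z axis of small_cup and the z axis of medium_cup, either way round below 0.12 rad and distance between nest_mid and view_point below 0.02 m and angle between the z axis of large_cup and the z axis of camera_head, either way round below 0.17 rad and angle between large_cup's own z axis and vertical below 0.8 rad and height (world z) of large_cup above 0.12 m and contact force between the fingers and large_cup above 2 N and linear speed of large_cup below 0.02 m/s and angular speed of large_cup below 0.15 rad/s); the arm keeps its last pose, push and grip.
It fails at once if a bystander is moved more than 30 mm (distance of any of tweezers, screwdriver, glass_dish, bottle, beaker, sample_box, objective from where it was at the start of the episode above 0.03 m).
It fails at once if the robot or a cup touches the camera or its stand (more than 0.5 N) ((contact force between the arm and camera_stand above 0.5 N or contact force between the arm and camera_head above 0.5 N) or (contact force between the fingers and camera_stand above 0.5 N or contact force between the fingers and camera_head above 0.5 N) or (contact force between large_cup and camera_stand above 0.5 N or contact force between large_cup and camera_head above 0.5 N) or (contact force between medium_cup and camera_stand above 0.5 N or contact force between medium_cup and camera_head above 0.5 N) or (contact force between small_cup and camera_stand above 0.5 N or contact force between small_cup and camera_head above 0.5 N)).
It also fails if it takes over 64 s, if anything falls off the work surface, if the arm or the gripper's body presses on something with over 40 N, if the wrist force passes 120 N, or if a joint passes its speed limit or range.

### The arm

A 7-joint arm with a two-finger parallel gripper is mounted at the origin on the work surface. World frame = base frame: x ahead of the robot, y to its left, z up, the work surface at z = 0. Lengths are in m, angles in rad, forces in N, time in s.
With the tool pointing down it reaches from about 0.4 to 0.85 m from the base axis. Payload 10.4 kg.
Tool frame: the origin (TCP) lies on the centre line of the jaws, within the pads' length; the fingertips stand r.finger_overhang ahead of it and the grasp point (between the pads) lies 5 mm behind it (r.finger_overhang is the distance from the TCP to the fingertips, in m); z points along the fingers, y is the line along which they close (so a half turn about z gives the same grasp; the last joint's range is limited). The gripper opens to 87 mm and grips with 3 to 60 N. Pads are 19 mm wide; open, the fingers measure 117 mm over their backs; the gripper's body (75 mm by 190 mm) begins 51 mm behind the grasp point.
Start: joints at [-1.339, 0.332, -0.065, 1.46, 0.022, 1.35, -0.088], TCP at [0.158, 0.605, 0.237] pointing down, gripper open.
Joint ranges: [-2.6, 2.6], [-0.5, 2.12], [-1.47, 1.34], [0.16, 2.42], [-1.27, 4.41], [0.06, 2.06], [-2.6, 2.6]. Speed limits (rad/s): [2.22, 2.22, 2.79, 2.79, 3.14, 3.14, 3.14].

### API

Orientations are given as a unit quaternion [x, y, z, w].
In Python, from bench import read_state, viewer, r gives the robot as it stands.
- The arm moves only by the tool carry_out, never from a script. Its argument "moves" is a list of rows, each a list of 6 numbers: the shift along the tool's x, y, z in units of 40 mm (1.0 is 40 mm), then the turn, a rotation vector about the tool's x, y, z in units of 8 degrees (1.0 is 8 degrees). A call has 1 to 20 rows; each row shifts and turns the commanded pose from where the row before left it, along the tool's axes as they then stand; what a row does not reach is not made up. A row lasts 1/8 s, in which the tool goes at most 62.5 mm and 10.7 degrees, less where a joint would pass 70% of its speed; a pose out of reach is approached as far as the arm can. A call is refused whole if a number of a shift passes 1 or a number of a turn 1, either way. A call with a gripper value outside its range is refused whole. "fingers" is the finger opening in mm, from 0 to 87, set as the call begins (left out, the last holds). The fingers move at their own pace and stop on an object; "force" is the grip in N (left out, the last holds). Time passes only in rows, so rows that do not move let the fingers close. It gives the time, the measured TCP pose, the force, the opening and the grip force at its end, in the units of the state.
- read_state(): the state, without advancing time (a new reading comes with each control period).
- viewer.camera(name): name is "scene" or "top" or "wrist"; returns a dict with "pixels" (400x640x3 uint8, red, green, blue), "range_z" (400x640 float32, m along the optical axis (not along the pixel's ray), 0 where there is no reading), "fx", "fy", "cx", "cy" (pixels), "xyz" and "orientation" of the camera in the world. Camera axes: x right, y down, z forward; pixel columns grow to the right and rows downward; lengths in m; the calibration is good to about 2 mm. A picture is of the moment at which its call begins.
- r.close_job(): hands the job in; it is judged then, once.
The state is a dict: "time": time; "joint_positions": joint angles; "joint_vel": joint speeds; "joint_torque": joint torques, N m; "ee_pos": TCP position; "eef_rot": TCP orientation; "ft_force": force on the tool from outside, world axes, zero at the start; "torque": the same for the moment, N m; "width": finger opening in m; "grip_force": force on a finger pad.
Only numpy, scipy, OpenCV 4.12 (cv2) and the standard library are available. Lean on these libraries where they do the work, as an engineer would, in place of code of your own. Each camera call takes 0.05 s, during which the arm holds its last target. There are 200 camera calls.

## Working session

There is one attempt and no reset: what is moved stays moved. The work goes in short steps, Python scripts to look and compute and a tool call to move; the robot and the scene stay as the last step left them, time stands still between calls to the robot, and variables do not carry over. Pictures are saved under pics/ and viewed, at most 10 in all, crops included, and the job is handed in when it is done.

Besides the shell and the picture viewer there is one more tool, called after "Request:" by a JSON object that holds its "name" and its "arguments". carry_out: Moves the arm, as the interface text tells. Its arguments: {"type":"object","properties":{"moves":{"type":"array","items":{"type":"array","items":{"type":"number"}}},"fingers":{"type":"number"},"force":{"type":"number"}},"required":["moves"]}

```bash
mkdir -p pics; ls; python3 - <<'E'
from bench import read_state, viewer, r
import cv2,pickle,numpy as np
s=read_state();print(s['time'],s['ee_pos'],s['eef_rot'],s['width'],r.finger_overhang)
d={n:viewer.camera(n) for n in("scene","top")}
pickle.dump(d,open('d0.pkl','wb'))
for n,c in d.items():
    cv2.imwrite(f'pics/{n}0.png',c['pixels'][:,:,::-1]);print(n,c['fx'],c['fy'],c['cx'],c['cy'],c['xyz'],c['orientation'])
E
```

```text
pics
0.0 [0.15744894 0.60444901 0.23573542] [ 1.27056777e-01  9.91895176e-01 -7.30213854e-04 -5.12975018e-05] 0.08723366654254344 0.014
scene 442.1383397023259 442.1383397023259 321.23874864973897 204.94121944518153 [ 1.14235969 -0.67013787  1.09002512] [ 0.8618578   0.33892694 -0.1310975  -0.35375571]
top 473.2489591605399 473.2489591605399 322.0507837971941 201.6323609089587 [ 0.49158171 -0.00646758  1.33951515] [-0.70107828  0.71252438 -0.019851    0.02010434]
```

View pics/top0.png

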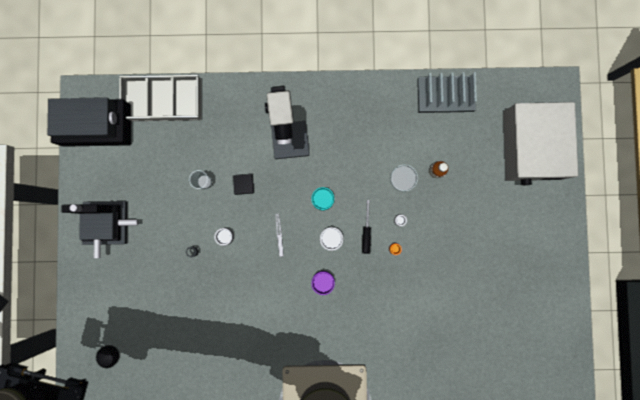

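View pics/scene0.png

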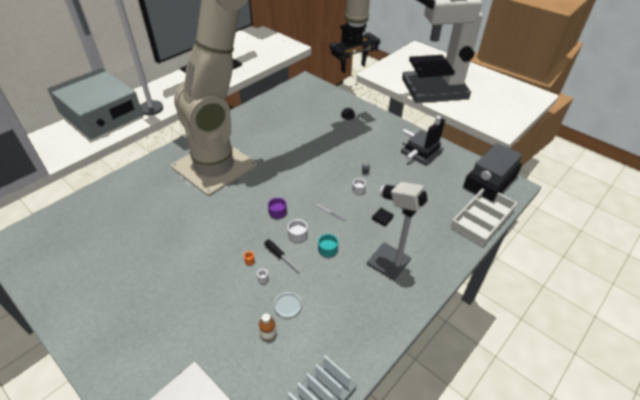

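The top view shows a white large cup candidate at (331,238), purple at (323,282) and turquoise at (323,199). It also shows a medium candidate at (223,236), a small one at (400,220), an orange look-alike at (395,249), the beaker at (201,180) and the camera stand at (290,140). Next I measure the cups and confirm them in one crop.

```bash
cat > h.py <<'E'
import numpy as np,cv2
from scipy.spatial.transform import Rotation as R
def plane(c,uv,z):
    uv=np.atleast_2d(uv).astype(float)
    d=np.c_[(uv[:,0]-c['cx'])/c['fx'],(uv[:,1]-c['cy'])/c['fy'],np.ones(len(uv))]
    d=R.from_quat(c['orientation']).apply(d);o=np.array(c['xyz'])
    return o+d*((z-o[2])/d[:,2])[:,None]
def cloud(c):
    v,u=np.mgrid[0:400,0:640];Z=c['range_z']
    P=np.stack([(u-c['cx'])/c['fx']*Z,(v-c['cy'])/c['fy']*Z,Z],-1)
    return (R.from_quat(c['orientation']).apply(P.reshape(-1,3))+np.array(c['xyz'])).reshape(400,640,3)
E
python3 - <<'E'
import pickle;from h import *
d=pickle.load(open('d0.pkl','rb'));c=d['top'];P=cloud(c)
g=c['pixels'].astype(int);hsv=cv2.cvtColor(c['pixels'],cv2.COLOR_RGB2HSV)
H=P[:,:,2]
print('table z',np.median(H[250:300,200:260]))
m=((c['range_z']>0)&(H>0.006)&(H<0.12)).astype(np.uint8); m[:, :150]=0;m[:150]=0;m[300:]=0;m[:,480:]=0
n,l,st,ce=cv2.connectedComponentsWithStats(m)
for i in range(1,n):
    if st[i,4]<25: continue
    zt=np.percentile(H[l==i],95); cnt=max(cv2.findContours((l==i).astype(np.uint8),0,2)[0],key=cv2.contourArea)
    (x,y),rad=cv2.minEnclosingCircle(cnt)
    print(ce[i].round(1),st[i,4],'top',zt.round(3),'xy',plane(c,ce[i],zt)[0].round(3),'dia',round(2*rad*(1.3395-zt)/473,3),'eqd',round(2*np.sqrt(st[i,4]/np.pi)*(1.3395-zt)/473,3),'col',np.median(g[l==i],0))
a=cv2.resize(c['pixels'][75:300,180:460],None,fx=2.6,fy=2.6,interpolation=cv2.INTER_CUBIC)
cv2.imwrite('pics/crop1.png',a[:,:,::-1])
E
```

```text
table z -0.0004355150089100368
[290.4 153.3] 269 top 0.02 xy [0.704 0.08  0.02 ] dia 0.101 eqd 0.052 col [80. 86. 91.]
[438.8 169. ] 256 top 0.087 xy [ 0.644 -0.319  0.087] dia 0.051 eqd 0.048 col [104.  74.  62.]
[404.5 177.5] 149 top 0.021 xy [ 0.63  -0.238  0.021] dia 0.077 eqd 0.038 col [145. 157. 158.]
[199.4 179.3] 265 top 0.071 xy [0.629 0.323 0.071] dia 0.061 eqd 0.049 col [101. 109. 110.]
[243.2 183.8] 396 top 0.022 xy [0.62  0.213 0.022] dia 0.075 eqd 0.063 col [44. 44. 47.]
[322.9 198.1] 423 top 0.042 xy [ 0.575 -0.009  0.042] dia 0.067 eqd 0.064 col [ 55. 200. 197.]
[366.7 234.5] 308 top 0.028 xy [ 0.473 -0.128  0.028] dia 0.148 eqd 0.055 col [32.  32.5 35. ]
[400.6 220. ] 106 top 0.035 xy [ 0.511 -0.222  0.035] dia 0.035 eqd 0.032 col [185.5 188.  192.5]
[331.5 238.4] 426 top 0.042 xy [ 0.464 -0.031  0.042] dia 0.067 eqd 0.064 col [226. 229. 232.]
[223.9 236.2] 262 top 0.038 xy [0.475 0.264 0.038] dia 0.052 eqd 0.05 col [211.  213.5 219. ]
[395.3 248.5] 113 top 0.035 xy [ 0.433 -0.206  0.035] dia 0.035 eqd 0.033 col [187. 121.  40.]
[192.9 251.1] 76 top 0.038 xy [0.435 0.349 0.038] dia 0.034 eqd 0.027 col [50.5 54.5 58. ]
[323.  282.4] 452 top 0.041 xy [ 0.345 -0.006  0.041] dia 0.071 eqd 0.066 col [158.  91. 201.]
```

View pics/crop1.png

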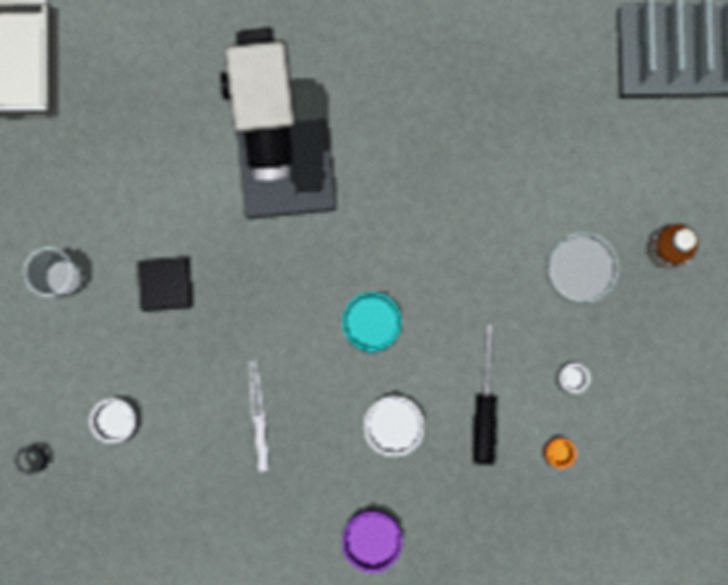

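Crop: the plain aluminium cups are at (394,425), (112,420) and (575,378). Their measured diameters of 64, 50 and 32 mm and heights of 40, 36 and 32 mm fit large, medium and small. Purple (373,540), turquoise (372,322) and orange (561,452) are the excluded look-alikes. The camera's white box is at (262,85) and its lens front at about (268,172). Next I measure the camera pose.

```bash
python3 - <<'E'
import pickle;from h import *
d=pickle.load(open('d0.pkl','rb'));c=d['top'];P=cloud(c);g=c['pixels'].astype(int)
v,u=np.mgrid[0:400,0:640];roi=(u>262)&(u<312)&(v>80)&(v<162)
w=roi&(g.min(2)>130)&(P[:,:,2]>.27)
k=cv2.erode(w.astype(np.uint8),np.ones((5,5)))>0
Q=P[k];print('box pts',len(Q),Q.min(0).round(3),Q.max(0).round(3))
for _ in range(3):
    m=Q.mean(0);n=np.linalg.svd(Q-m)[2][2];n*=np.sign(n[2]);e=(Q-m)@n;Q=Q[abs(e)<2.5*e.std()]
print('normal',n.round(3),'tilt',np.degrees(np.arccos(n[2])).round(1),'yaw',np.degrees(np.arctan2(n[1],n[0])).round(1),'std',e.std(),'mean',m.round(4))
cnt=max(cv2.findContours(w.astype(np.uint8),0,2)[0],key=cv2.contourArea);b=cv2.minAreaRect(cnt);print(b)
B=plane(c,cv2.boxPoints(b),m[2]);print(B.round(3))
bar=roi&(g.max(2)<70)&(P[:,:,2]>.2);print('barrel',P[bar].min(0),P[bar].max(0),u[bar].min(),v[bar].max())
pl=roi&(abs(P[:,:,2]-.016)<.008)&(g.max(2)<110)
cnt=max(cv2.findContours(pl.astype(np.uint8),0,2)[0],key=cv2.contourArea);b=cv2.minAreaRect(cnt);print('plate',b,plane(c,cv2.boxPoints(b),.016).round(3))
for row in range(86,156,3): 
  print(row,[tuple(np.r_[P[row,x]*1000,g[row,x,0]].round().astype(int)) for x in (278,283)])
# scene
c=d['scene'];P=cloud(c);g=c['pixels'].astype(int)
roi=(u>375)&(u<435)&(v>170)&(v<220)&(P[:,:,2]>.2)
print('scene all head',P[roi].min(0).round(3),P[roi].max(0).round(3))
a=cv2.resize(c['pixels'][165:285,355:445],None,fx=5,fy=5,interpolation=cv2.INTER_CUBIC)
cv2.imwrite('pics/head.png',a[:,:,::-1])
E
```

```text
box pts 475 [ 0.492 -0.006  0.306] [0.784 0.103 1.34 ]
normal [-0.122  0.991  0.056] tilt 86.8 yaw 97.0 std 0.01079144953485657 mean [0.7528 0.0822 0.333 ]
((279.330810546875, 107.64614868164062), (31.876924514770508, 21.830114364624023), 82.87498474121094)
[[0.785 0.109 0.333]
 [0.79  0.063 0.333]
 [0.721 0.055 0.333]
 [0.716 0.102 0.333]]
barrel [ 0.49158171 -0.00646758  0.26265056] [0.80523081 0.12071145 1.33951515] 265 139
plate ((290.20294189453125, 139.52969360351562), (35.5228271484375, 35.32381820678711), 84.2894058227539) [[0.79  0.135 0.016]
 [0.798 0.035 0.016]
 [0.697 0.027 0.016]
 [0.689 0.126 0.016]]
86 [(np.int64(803), np.int64(85), np.int64(323), np.int64(60)), (np.int64(802), np.int64(74), np.int64(326), np.int64(36))]
89 [(np.int64(796), np.int64(85), np.int64(324), np.int64(38)), (np.int64(795), np.int64(74), np.int64(327), np.int64(28))]
92 [(np.int64(788), np.int64(85), np.int64(330), np.int64(158)), (np.int64(787), np.int64(74), np.int64(332), np.int64(177))]
95 [(np.int64(782), np.int64(85), np.int64(327), np.int64(206)), (np.int64(781), np.int64(74), np.int64(
[... 1900 characters left out ...]
np.int64(208))]
143 [(np.int64(687), np.int64(91), np.int64(273), np.int64(136)), (np.int64(684), np.int64(79), np.int64(286), np.int64(213))]
146 [(np.int64(725), np.int64(115), np.int64(17), np.int64(80)), (np.int64(725), np.int64(101), np.int64(16), np.int64(78))]
149 [(np.int64(717), np.int64(115), np.int64(14), np.int64(77)), (np.int64(716), np.int64(101), np.int64(20), np.int64(78))]
152 [(np.int64(708), np.int64(115), np.int64(20), np.int64(81)), (np.int64(708), np.int64(101), np.int64(17), np.int64(82))]
155 [(np.int64(700), np.int64(115), np.int64(16), np.int64(82)), (np.int64(700), np.int64(101), np.int64(17), np.int64(80))]
scene all head [ 0.687 -0.67   0.211] [1.142 0.114 1.09 ]
```

View pics/head.png

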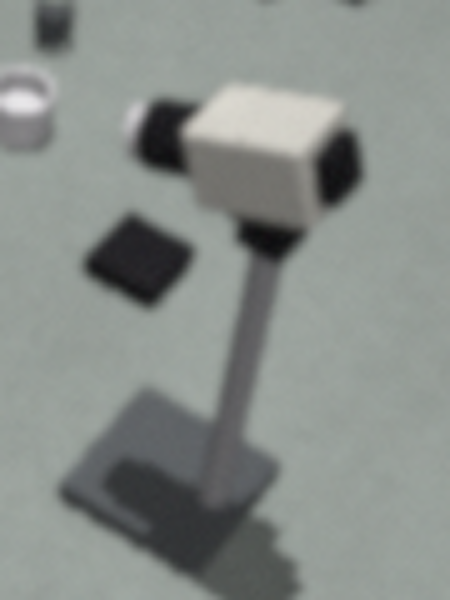

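The head picture shows the box at (265,150), the barrel pointing left and down with its silver lens front at (133,125), and the post at (240,370). Refit the tilt with invalid depths removed.

```bash
python3 - <<'E'
import pickle;from h import *
d=pickle.load(open('d0.pkl','rb'));c=d['top'];P=cloud(c);g=c['pixels'].astype(int)
v,u=np.mgrid[0:400,0:640]
w=(u>262)&(u<312)&(v>80)&(v<130)&(g.min(2)>130)&(P[:,:,2]>.27)&(P[:,:,2]<.36)
Q=P[cv2.erode(w.astype(np.uint8),np.ones((5,5)))>0]
for _ in range(3):
    m=Q.mean(0);n=np.linalg.svd(Q-m)[2][2];n*=np.sign(n[2]);e=(Q-m)@n;Q=Q[abs(e)<2.5*e.std()]
t=np.arccos(n[2]);print(len(Q),n.round(3),'tilt',np.degrees(t).round(1),'yaw',np.degrees(np.arctan2(-n[1],-n[0])).round(1),e.std(),m.round(4))
for yaw in (4.5,6.5):
    h=np.array([np.cos(np.radians(yaw)),np.sin(np.radians(yaw)),0]);a=-h*np.cos(t)-np.array([0,0,np.sin(t)])
    o=np.r_[.7435,.081,.29];print('axis height from box',(m-.025*n),'dist of o under top plane',(m-o)@n);print('view',o+.2*a)
E
```

```text
352 [-0.331 -0.033  0.943] tilt 19.4 yaw 5.7 0.0016605219505582483 [0.7587 0.0819 0.321 ]
axis height from box [0.76694647 0.08276093 0.29744697] dist of o under top plane 0.024201595717760774
view [0.55547707 0.06620227 0.22345374]
axis height from box [0.76694647 0.08276093 0.29744697] dist of o under top plane 0.024201595717760774
view [0.55610804 0.05964938 0.22345374]
```

View point is about (0.557, 0.062, 0.223), tilt 19.4°, yaw 5.5°. The axis height agrees within 1 mm, and the lens front agrees with the stand centre. Next: align the tool yaw with the camera and go above the medium cup.

Request:
{"name": "carry_out", "arguments": {"moves": [[0,0,0,0,0,-0.84],[0,0,0,0,0,-0.84],[0,0,0,0,0,-0.83],[-0.6,-0.76,0.08,0,0,0],[-0.6,-0.76,0.08,0,0,0],[-0.6,-0.76,0.08,0,0,0],[-0.6,-0.76,0.08,0,0,0],[-0.6,-0.76,0.08,0,0,0],[-0.6,-0.76,0.08,0,0,0],[-0.6,-0.76,0.08,0,0,0],[-0.6,-0.76,0.08,0,0,0],[-0.6,-0.76,0.08,0,0,0],[-0.6,-0.76,0.08,0,0,0],[-0.6,-0.76,0.08,0,0,0],[-0.6,-0.76,0.08,0,0,0],[0,0,0,0,0,0],[0,0,0,0,0,0]], "fingers": 87, "force": 20}}

```text
time: 2.22
ee_pos: [0.4785, 0.2698, 0.1979]
eef_rot: [-0.048, 0.999, 0.0, -0.0]
ft_force: [-0.7, 0.6, 0.3]
width: 0.0869
grip_force: 0.0
```

```bash
cat >> h.py <<'E'
def measure(near,z,lo=0.012,save=None):
    "centre of the thing near xy whose top is at z, wrist view; contour of points above lo"
    from bench import read_state,viewer
    c=viewer.camera('wrist');P=cloud(c);s=read_state()
    m=((c['range_z']>0)&(abs(P[:,:,2]-z)<.006)&(np.hypot(P[:,:,0]-near[0],P[:,:,1]-near[1])<.05)).astype(np.uint8)
    if save: cv2.imwrite(save,c['pixels'][:,:,::-1])
    cn=np.vstack(cv2.findContours(m,0,2)[0]);(x,y),rd=cv2.minEnclosingCircle(cn)
    hull=cv2.convexHull(cn)[:,0];e=plane(c,hull,z)[:,:2]
    A=np.c_[2*e,np.ones(len(e))];k=np.linalg.lstsq(A,(e**2).sum(1),rcond=None)[0]
    print('pix',(x,y),'centre',k[:2].round(4),'dia',2*np.sqrt(k[2]+k[:2]@k[:2]).round(4),'n',m.sum())
    show(k[:2],s)
def show(xy,s=None,z=None):
    from bench import read_state
    s=s or read_state();t=np.array(s['ee_pos']);q=R.from_quat(s['eef_rot'])
    w=np.r_[xy,t[2] if z is None else z]-t
    print('tcp',t.round(4),'tilt',np.degrees(q.apply([0,0,1])[:2]).round(1),'yaxis',q.apply([0,1,0]).round(3),'units',(q.inv().apply(w)/.04).round(2),'t',s['time'])
E
python3 -c "
from h import *
measure((.475,.264),.036,save='pics/w1.png')"
```

```text
pix (325.55377197265625, 182.6720428466797) centre [0.4745 0.2728] dia 0.0474 n 628
tcp [0.4782 0.2702 0.198 ] tilt [-0.  0.] yaxis [-0.097  0.995  0.   ] units [0.09 0.07 0.  ] t 2.275
```

View pics/w1.png

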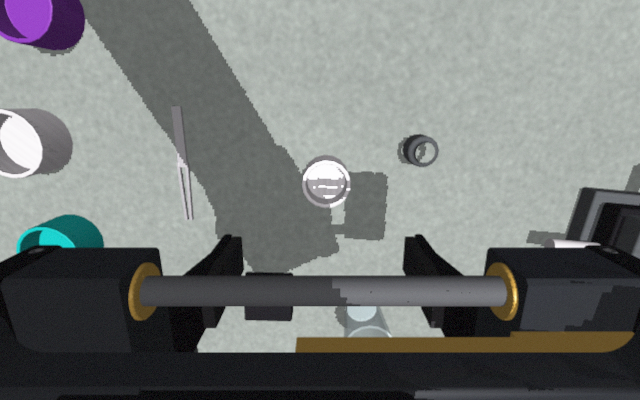

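The wrist view shows the medium cup at (326,183) with measured diameter 47 mm, centred between the jaws, and the objective clear at (422,151). Descend to grip its top 10 mm.

Request:
{"name": "carry_out", "arguments": {"moves": [[0.09,0.07,0.8,0,0,0],[0,0,0.8,0,0,0],[0,0,0.8,0,0,0],[0,0,0.8,0,0,0],[0,0,0.5,0,0,0],[0,0,0.25,0,0,0],[0,0,0,0,0,0],[0,0,0,0,0,0]]}}

```text
time: 3.28
ee_pos: [0.4756, 0.2723, 0.0411]
eef_rot: [-0.048, 0.999, 0.0, 0.001]
ft_force: [0.2, -0.2, -0.1]
width: 0.0868
grip_force: 0.0
```

Request:
{"name": "carry_out", "arguments": {"moves": [[0,0,0,0,0,0],[0,0,0,0,0,0],[0,0,0,0,0,0],[0,0,0,0,0,0],[0,0,0,0,0,0],[0,0,0,0,0,0],[0,0,0,0,0,0],[0,0,0,0,0,0]], "fingers": 30, "force": 20}}

```text
time: 4.28
ee_pos: [0.4752, 0.2717, 0.0402]
eef_rot: [-0.048, 0.999, 0.0, 0.0]
ft_force: [0.9, -0.5, 0.7]
width: 0.0465
grip_force: 20.0
```

Request:
{"name": "carry_out", "arguments": {"moves": [[0,0,-0.5,0,0,0],[0,0,-0.8,0,0,0],[0,0,-0.9,0,0,0],[0,0,-0.8,0,0,0],[0,-0.5,0,0,0,0],[0,-0.8,0,0,0,0],[0,-0.9,0,0,0,0],[0,-0.9,0,0,0,0],[0,-0.9,0,0,0,0],[0.1,-0.9,0,0,0,0],[0,-0.9,0,0,0,0],[0,-0.9,0,0,0,0],[0,-0.6,0,0,0,0],[0,-0.2,0,0,0,0],[0,0,0,0,0,0],[0,0,0,0,0,0],[0,0,0,0,0,0]]}}

```text
time: 6.4
ee_pos: [0.4998, -0.0264, 0.16]
eef_rot: [-0.049, 0.999, 0.0, -0.0]
ft_force: [0.4, -0.4, -0.9]
width: 0.0465
grip_force: 20.0
```

```bash
python3 -c "
from h import *
measure((.464,-.031),.040,save='pics/w2.png')"
```

```text
pix (327.53753662109375, 156.4703369140625) centre [ 0.4644 -0.0252] dia 0.063 n 1189
tcp [ 0.4999 -0.0266  0.1601] tilt [-0.  0.] yaxis [-0.097  0.995  0.   ] units [0.88 0.12 0.  ] t 6.45
```

View pics/w2.png

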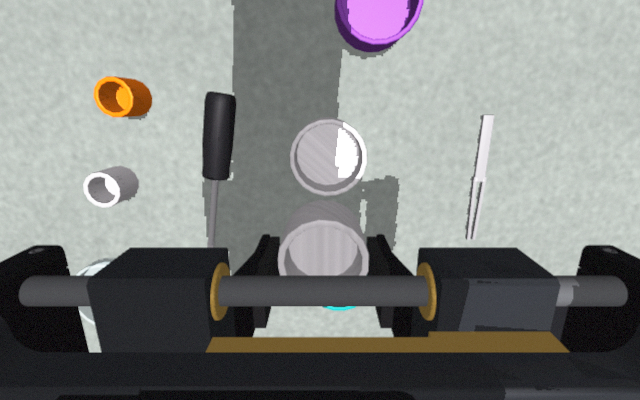

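The wrist view shows the large cup at (327,156) with measured diameter 63 mm, and the medium held at (324,258) between the fingers. I'll check that the calibration puts the jaw centre line midway between the fingers, and compare the scene camera for the y offset against the top view.

```bash
python3 - <<'E'
from h import *;import pickle
from bench import viewer,read_state
c=viewer.camera('wrist');s=read_state();q=R.from_quat(s['eef_rot']);t=np.array(s['ee_pos'])
def proj(c,p):
    p=R.from_quat(c['orientation']).inv().apply(np.array(p)-c['xyz']);return (p[:2]/p[2]*c['fx']+[c['cx'],c['cy']]).round(1)
print('held rim proj',[proj(c,t+q.apply([x,y,.004])) for x,y in((0,0),(.024,0),(0,.024),(0,-.024))],'line at table z.04',proj(c,[t[0],t[1],.04]))
g=c['pixels'].astype(int);print('row 250', [(x,g[250,x].sum()) for x in list(range(262,288,2))+list(range(358,384,2))])
d=pickle.load(open('d0.pkl','rb'));k=d['scene']
for n,xy,z in(('large',(.4644,-.0252),.04),('largetop',(.464,-.031),.04),('med',(.4745,.2728),.036),('medtop',(.475,.264),.036)): print(n,proj(k,(*xy,z)))
P=cloud(k);g=k['pixels'].astype(int)
for (u0,v0,z) in((298,231,.04),(359,186,.036)):
    m=np.zeros((400,640),np.uint8);w=(abs(P[:,:,2]-z)<.005);m[v0-20:v0+20,u0-20:u0+20]=w[v0-20:v0+20,u0-20:u0+20]
    n_,l,st,ce=cv2.connectedComponentsWithStats(m);i=1+st[1:,4].argmax();cn=cv2.convexHull(np.argwhere(l==i)[:,::-1].astype(np.int32));M=cv2.moments(cn);print('seen',M['m10']/M['m00'],M['m01']/M['m00'])
E
```

```text
held rim proj [array([321.1, 262.9]), array([321.1, 218.5]), array([368.2, 263. ]), array([274. , 262.9])] line at table z.04 [321.7 199. ]
row 250 [(262, np.int64(50)), (264, np.int64(57)), (266, np.int64(62)), (268, np.int64(78)), (270, np.int64(66)), (272, np.int64(81)), (274, np.int64(74)), (276, np.int64(71)), (278, np.int64(224)), (280, np.int64(553)), (282, np.int64(550)), (284, np.int64(537)), (286, np.int64(377)), (358, np.int64(338)), (360, np.int64(490)), (362, np.int64(531)), (364, np.int64(548)), (366, np.int64(528)), (368, np.int64(130)), (370, np.int64(39)), (372, np.int64(72)), (374, np.int64(77)), (376, np.int64(80)), (378, np.int64(84)), (380, np.int64(78)), (382, np.int64(53))]
large [297.  225.4]
largetop [295.6 226.4]
med [358.8 181.6]
medtop [357.4 182.9]
seen 297.2662473794549 226.5436757512229
seen 356.68976897689765 182.63696369636963
```

Request:
{"name": "carry_out", "arguments": {"moves": [[0.44,0.05,0,0,0,0],[0.44,0.04,0,0,0,0],[0,0,0.5,0,0,0],[0,0,0.8,0,0,0],[0,0,0.4,0,0,0],[0,0,0,0,0,0],[0,0,0,0,0,0]]}}

```text
time: 7.38
ee_pos: [0.4652, -0.0271, 0.093]
eef_rot: [-0.048, 0.999, 0.0, 0.001]
ft_force: [0.3, 0.4, -0.7]
width: 0.0464
grip_force: 20.0
```

Request:
{"name": "carry_out", "arguments": {"moves": [[0,0,0.2,0,0,0],[0,0,0.2,0,0,0],[0,0,0.2,0,0,0],[0,0,0.12,0,0,0],[0,0,0.1,0,0,0],[0,0,0,0,0,0],[0,0,0,0,0,0]]}}

```text
time: 8.25
ee_pos: [0.4646, -0.0271, 0.0595]
eef_rot: [-0.048, 0.999, 0.0, 0.0]
ft_force: [-0.6, 0.1, -1.1]
width: 0.0463
grip_force: 20.0
```

No contact force, and the cup is 20 mm inside the large one. Lower the last 3 mm, release, lift and look.

Request:
{"name": "carry_out", "arguments": {"moves": [[0,0,0.06,0,0,0],[0,0,0,0,0,0],[0,0,0,0,0,0]]}}

```text
time: 8.62
ee_pos: [0.4645, -0.0271, 0.0569]
eef_rot: [-0.048, 0.999, 0.0, 0.0]
ft_force: [0.5, -0.0, -0.8]
width: 0.0464
grip_force: 20.0
```

Request:
{"name": "carry_out", "arguments": {"moves": [[0,0,0,0,0,0],[0,0,0,0,0,0],[0,0,0,0,0,0],[0,0,-0.2,0,0,0],[0,0,-0.6,0,0,0],[0,0,-0.9,0,0,0],[0,0,-0.9,0,0,0],[0,0,0,0,0,0],[0,0,0,0,0,0]], "fingers": 87}}

```text
time: 9.75
ee_pos: [0.4643, -0.0271, 0.1608]
eef_rot: [-0.048, 0.999, 0.0, 0.0]
ft_force: [-1.3, -0.1, -0.5]
width: 0.0868
grip_force: 0.0
```

```bash
python3 -c "
from h import *
measure((.464,-.026),.052)
show((.511-.0,-.217))"
```

```text
pix (322.58489990234375, 201.66036987304688) centre [ 0.4638 -0.0266] dia 0.0474 n 907
tcp [ 0.464  -0.0271  0.1604] tilt [-0.1  0. ] yaxis [-0.096  0.995  0.   ] units [0.   0.01 0.  ] t 9.8
tcp [ 0.464  -0.0271  0.1604] tilt [-0.1  0. ] yaxis [-0.096  0.995  0.   ] units [-0.72 -4.84 -0.  ] t 9.8
```

The medium is seated: its rim reads 52 mm and it is centred at (0.464,-0.027). Now to the small cup.

Request:
{"name": "carry_out", "arguments": {"moves": [[-0.1,-0.6,-0.2,0,0,0],[-0.15,-0.9,0,0,0,0],[-0.15,-0.9,0,0,0,0],[-0.12,-0.9,0,0,0,0],[-0.1,-0.9,0,0,0,0],[-0.1,-0.6,0,0,0,0],[0,0,0,0,0,0],[0,0,0,0,0,0]]}}

```text
time: 10.8
ee_pos: [0.5111, -0.2147, 0.1681]
eef_rot: [-0.048, 0.999, 0.0, -0.001]
ft_force: [-1.0, 0.5, 0.1]
width: 0.0871
grip_force: 0.0
```

```bash
python3 -c "
from h import *
measure((.511,-.217),.032,save='pics/w3.png')"
```

```text
pix (317.7368469238281, 193.84210205078125) centre [ 0.5114 -0.2184] dia 0.0316 n 466
tcp [ 0.5113 -0.2144  0.1683] tilt [-0.1  0. ] yaxis [-0.097  0.995  0.001] units [ 0.01 -0.1  -0.  ] t 10.85
```

View pics/w3.png

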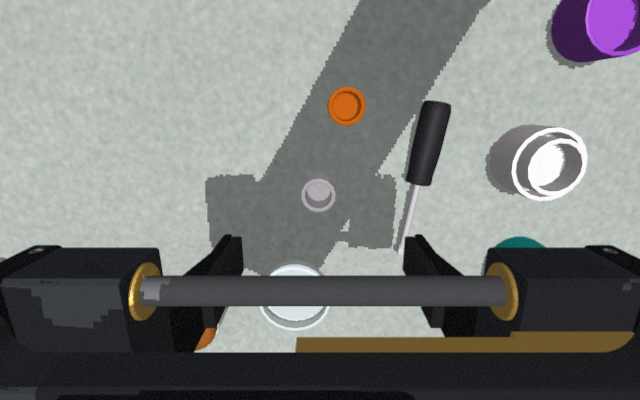

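The plain small cup is at (318,194), measured diameter 32 mm, and the orange look-alike at (346,106) stays clear. The nested pair is visible at (550,163). Grip the top 10 mm.

Request:
{"name": "carry_out", "arguments": {"moves": [[0,-0.12,0.6,0,0,0],[0,0,0.8,0,0,0],[0,0,0.8,0,0,0],[0,0,0.6,0,0,0],[0,0,0.4,0,0,0],[0,0,0.1,0,0,0],[0,0,0,0,0,0],[0,0,0,0,0,0]], "fingers": 70}}

```text
time: 11.85
ee_pos: [0.5125, -0.2204, 0.0378]
eef_rot: [-0.048, 0.999, -0.0, 0.001]
ft_force: [-0.2, 0.1, 0.4]
width: 0.0701
grip_force: 0.0
```

Request:
{"name": "carry_out", "arguments": {"moves": [[0,0,0,0,0,0],[0,0,0,0,0,0],[0,0,0,0,0,0],[0,0,0,0,0,0],[0,0,0,0,0,0],[0,0,0,0,0,0],[0,0,0,0,0,0],[0,0,0,0,0,0]], "fingers": 15, "force": 20}}

```text
time: 12.85
ee_pos: [0.512, -0.2202, 0.0369]
eef_rot: [-0.048, 0.999, 0.0, 0.0]
ft_force: [0.2, 0.9, 0.3]
width: 0.0305
grip_force: 20.0
```

Request:
{"name": "carry_out", "arguments": {"moves": [[0,0,-0.5,0,0,0],[0,0,-0.8,0,0,0],[0,0,-0.9,0,0,0],[0,0,-0.8,0,0,0],[0.1,0.6,0,0,0,0],[0.13,0.9,0,0,0,0],[0.13,0.9,0,0,0,0],[0.13,0.9,0,0,0,0],[0.12,0.9,0,0,0,0],[0.12,0.72,0,0,0,0],[0,0,0,0,0,0],[0,0,0,0,0,0],[0,0,0,0,0,0]]}}

```text
time: 14.48
ee_pos: [0.4642, -0.0282, 0.1569]
eef_rot: [-0.047, 0.999, -0.0, -0.0]
ft_force: [0.3, -0.0, -0.7]
width: 0.0306
grip_force: 20.0
```

```bash
python3 -c "
from h import *
show((.464,-.0271),z=.0369+.032)"
```

```text
tcp [ 0.4642 -0.0282  0.1569] tilt [ 0. -0.] yaxis [-0.094  0.996 -0.   ] units [0.   0.03 2.2 ] t 14.475
```

Request:
{"name": "carry_out", "arguments": {"moves": [[0,0.03,0.4,0,0,0],[0,0,0.8,0,0,0],[0,0,0.4,0,0,0],[0,0,0.2,0,0,0],[0,0,0.2,0,0,0],[0,0,0.1,0,0,0],[0,0,0.05,0,0,0],[0,0,0,0,0,0],[0,0,0,0,0,0]]}}

```text
time: 15.6
ee_pos: [0.4642, -0.0259, 0.0712]
eef_rot: [-0.048, 0.999, 0.0, 0.0]
ft_force: [0.2, -0.6, -0.3]
width: 0.0306
grip_force: 20.0
```

Request:
{"name": "carry_out", "arguments": {"moves": [[0,0,0.04,0,0,0],[0,0,0,0,0,0],[0,0,0,0,0,0]]}}

```text
time: 15.98
ee_pos: [0.464, -0.0259, 0.0693]
eef_rot: [-0.048, 0.999, 0.0, 0.0]
ft_force: [0.4, 0.2, -1.1]
width: 0.0306
grip_force: 20.0
```

Request:
{"name": "carry_out", "arguments": {"moves": [[0,0,0,0,0,0],[0,0,0,0,0,0],[0,0,0,0,0,0],[0,0,0,0,0,0],[0,0,-0.3,0,0,0],[0,0,-0.7,0,0,0],[0,0,-0.9,0,0,0],[0,0,-0.6,0,0,0],[0,0,0,0,0,0],[0,0,0,0,0,0]], "fingers": 87}}

```text
time: 17.23
ee_pos: [0.4637, -0.0259, 0.169]
eef_rot: [-0.048, 0.999, 0.0, -0.0]
ft_force: [-0.3, -0.4, -0.3]
width: 0.0872
grip_force: 0.0
```

```bash
python3 -c "
from h import *
measure((.464,-.026),.064)
measure((.464,-.026),.040,save='pics/w4.png')
show((.464,-.0268),z=.018)"
```

```text
pix (322.4705810546875, 203.5294189453125) centre [ 0.4633 -0.0255] dia 0.0318 n 572
tcp [ 0.4635 -0.026   0.1686] tilt [-0.1 -0. ] yaxis [-0.096  0.995 -0.   ] units [0.   0.01 0.  ] t 17.275
pix (322.7323913574219, 196.0) centre [ 0.4638 -0.0252] dia 0.0632 n 1716
tcp [ 0.4634 -0.026   0.1685] tilt [-0.1 -0. ] yaxis [-0.095  0.995 -0.   ] units [-0.01  0.02 -0.  ] t 17.325
tcp [ 0.4634 -0.026   0.1685] tilt [-0.1 -0. ] yaxis [-0.095  0.995 -0.   ] units [-0.02 -0.02  3.76] t 17.325
```

View pics/w4.png

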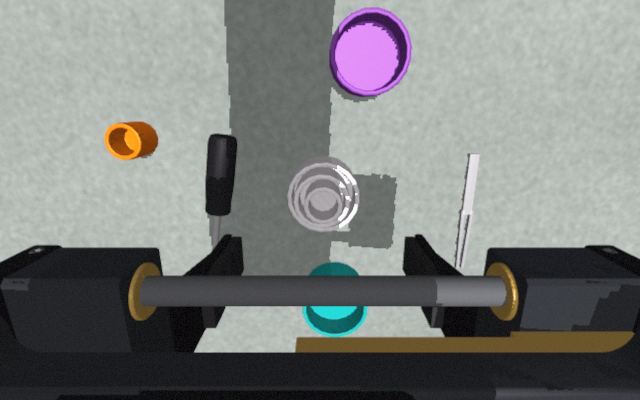

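The nest is concentric at (322,200), with rims at 64 and 40 mm and centres within 1 mm. Descend, straddle the large cup and grip.

Request:
{"name": "carry_out", "arguments": {"moves": [[0,0,0.6,0,0,0],[0,0,0.8,0,0,0],[0,0,0.8,0,0,0],[0,0,0.6,0,0,0],[0,0,0.5,0,0,0],[0,0,0.3,0,0,0],[0,0,0.14,0,0,0],[0,0,0,0,0,0],[0,0,0,0,0,0]]}}

```text
time: 18.45
ee_pos: [0.4644, -0.0259, 0.0203]
eef_rot: [-0.048, 0.999, 0.0, 0.0]
ft_force: [-0.7, 0.5, 0.4]
width: 0.0872
grip_force: 0.0
```

Request:
{"name": "carry_out", "arguments": {"moves": [[0,0,0,0,0,0],[0,0,0,0,0,0],[0,0,0,0,0,0],[0,0,0,0,0,0],[0,0,0,0,0,0],[0,0,0,0,0,0],[0,0,0,0,0,0],[0,0,0,0,0,0]], "fingers": 45, "force": 45}}

```text
time: 19.45
ee_pos: [0.4641, -0.0259, 0.0198]
eef_rot: [-0.048, 0.999, 0.0, 0.0]
ft_force: [-1.5, 1.8, 4.9]
width: 0.0632
grip_force: 45.0
```

```bash
python3 -c "
from h import *
from bench import read_state
s=read_state();print(s['width'],s['grip_force'])
show((.464,-.0268),s)
# desired tool: z down & toward camera; nest axis = -tool z
ps=np.radians(5.5);th=np.radians(19.4);h=np.array([np.cos(ps),np.sin(ps),0])
a=-h*np.sin(th)+np.array([0,0,np.cos(th)]);z=-a;y=np.array([-np.sin(ps),np.cos(ps),0]);x=np.cross(y,z)
G=R.from_matrix(np.c_[x,y,z]);q=R.from_quat(s['eef_rot']);print('turn units',(np.degrees((q.inv()*G).as_rotvec())/8).round(2))
k=.032-s['ee_pos'][2];V=np.array([.558,.066,.2235]);T=V-a*k;print('TCP target',T.round(4));show(T[:2],s,T[2])"
```

```text
0.06323659882404603 44.98639346624259
tcp [ 0.4641 -0.0259  0.0198] tilt [0. 0.] yaxis [-0.096  0.995  0.   ] units [ 0.   -0.02 -0.  ] t 19.45
turn units [ 0.   -2.42 -0.  ]
TCP target [0.562  0.0664 0.212 ]
tcp [ 0.4641 -0.0259  0.0198] tilt [0. 0.] yaxis [-0.096  0.995  0.   ] units [-2.66  2.06 -4.8 ] t 19.45
```

Request:
{"name": "carry_out", "arguments": {"moves": [[0,0,-0.2,0,0,0],[0,0,-0.5,0,0,0],[0,0,-0.7,0,0,0],[0,0,-0.7,0,0,0],[0,0,-0.7,0,0,0],[0,0,-0.7,0,0,0],[0,0,-0.6,0,0,0],[0,0,-0.4,0,0,0],[0,0,-0.3,0,0,0],[-0.3,0.2,0,0,0,0],[-0.5,0.4,0,0,0,0],[-0.6,0.5,0,0,0,0],[-0.6,0.4,0,0,0,0],[-0.4,0.4,0,0,0,0],[-0.26,0.16,0,0,0,0],[0,0,0,0,0,0],[0,0,0,0,0,0]]}}

```text
time: 21.58
ee_pos: [0.5617, 0.0653, 0.2115]
eef_rot: [-0.047, 0.999, -0.0, -0.0]
ft_force: [0.1, -0.8, -3.9]
width: 0.0637
grip_force: 45.0
```

Request:
{"name": "carry_out", "arguments": {"moves": [[0,0,0,0,-0.2,0],[0,0,0,0,-0.35,0],[0,0,0,0,-0.4,0],[0,0,0,0,-0.4,0],[0,0,0,0,-0.4,0],[0,0,0,0,-0.4,0],[0,0,0,0,-0.27,0],[0,0,0,0,0,0],[0,0,0,0,0,0],[0,0,0,0,0,0]]}}

```text
time: 22.82
ee_pos: [0.5622, 0.0662, 0.2118]
eef_rot: [-0.047, 0.985, 0.008, 0.168]
ft_force: [-0.4, 0.1, -3.7]
width: 0.0631
grip_force: 45.0
```

```bash
python3 - <<'E'
from h import *
from bench import read_state,viewer
s=read_state();q=R.from_quat(s['eef_rot']);t=np.array(s['ee_pos']);a=-q.apply([0,0,1]);M=t+a*.0122
print(s['width'],s['grip_force'],'axis',a.round(3),'tilt',np.degrees(np.arccos(a[2])),'mid',M.round(4),'underside',(M-.032*a)[2])
show((.562,.0664),s,.212)
c=viewer.camera('scene');p=R.from_quat(c['orientation']).inv().apply(M-c['xyz']);uv=(p[:2]/p[2]*c['fx']+[c['cx'],c['cy']]).round().astype(int);print(uv)
b=c['pixels'][uv[1]-60:uv[1]+60,uv[0]-60:uv[0]+100]
cv2.imwrite('pics/fin.png',cv2.resize(b,None,fx=4.5,fy=4.5,interpolation=cv2.INTER_CUBIC)[:,:,::-1])
E
```

```text
0.06308743619683817 44.97038282235735 axis [-0.33  -0.032  0.944] tilt 19.35147548918999 mid [0.5582 0.0658 0.2233] underside 0.19314574719299626
tcp [0.5622 0.0662 0.2118] tilt [18.9  1.8] yaxis [-0.095  0.995  0.   ] units [ 0.    0.01 -0.01] t 22.825
[341 183]
```

View pics/fin.png

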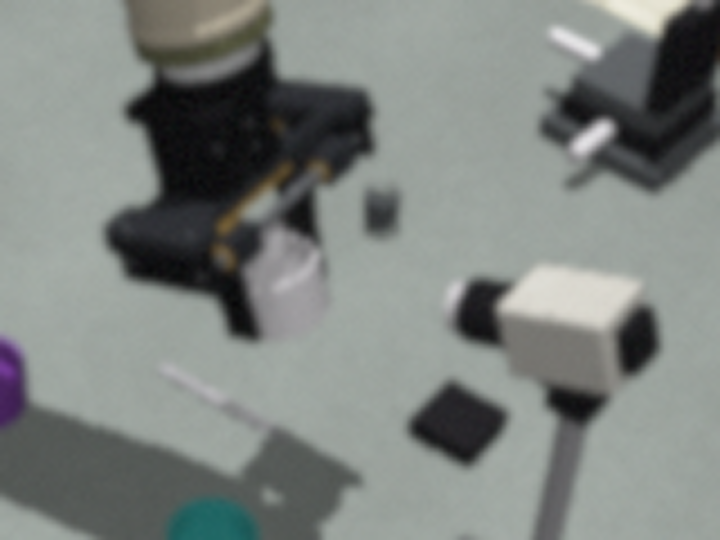

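The final picture shows the nest held at (285,285), leaned back, with the lens at (455,300) pointing at its side. The pose, grip and target all agree, so I hand in.

```bash
python3 -c "
from bench import r
print(r.close_job())"
```

```text
the job is handed in; nothing more can be done
None
```

The job is handed in, with no verdict returned: the three cups are nested and held with 45 N on the large cup, leaned back 19.4° with the nest's middle within about 1 mm of the view point I measured, at 22.8 s of the 64 s allowed.

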